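# Find a vial block's blind bore on the plunger gauge and hold it bore-up

## Task

The square aluminium vial block lies on its side; one end has the deep blind bore, the other only a shallow recess of the same width. Pick it up, turn it bore-up and prove by feel that the lower end is the closed one: press that end squarely down on the gauge's sprung plunger until the plunger is fully through its stroke (over the bore the plunger would just slip inside). Then lift the block off and finish while still holding it still in the gripper, upright with the bore upward, its lower end at least 12 cm above the worktop, without disturbing the two vials and the petri dish.

Things in the scene. Friction and masses are not known exactly. Their poses are not given: they have to be found in the camera images.
- block: aluminium square bar, 40 x 40 x 80 mm, 0.2 to 0.4 kg, loose, lying on a long side. Origin at its centre (20 mm up at the start). Its x axis runs lengthwise, out of the end with the deep bore (24 mm across, 46 mm deep; the rest is solid); z is up at the start. The bore end starts facing away from the robot or to its left or right, up to 95 degrees either side of straight ahead. Bore up: x axis up
- bore_mouth (a point): centre of the end with the deep bore, in the plane of the rim, 40 mm from the block's centre
- closed_end (a point): centre of the opposite, closed end, in the plane of its rim, 40 mm from the block's centre; it looks alike but its recess, 24 mm across, is only 4 mm deep
- gauge: plunger gauge, fixed to the worktop: an aluminium base plate 96 x 96 x 12 mm with a dark steel round housing 42 mm across (52 mm at its foot) whose flat top is 40 mm above the worktop. Origin at the centre of its underside, z up; the plunger stands on this axis. It may stand to the left or to the right of the block
- plunger_tip (a point): centre of the plunger's flat top; moves with it. The plunger is an upright steel pin 12 mm across that stands 26 mm above the housing when free, 12 mm when fully pressed. The recess takes in 4 mm of it, so full stroke comes with the block's lower rim 48 mm above the worktop; the bore would swallow the free pin whole
- plunger (a joint): travel of the plunger, m: 0 free (up), 0.014 fully pressed against its stop; spring force about 2 N at the start of the stroke and 6 N at its end, springs back when released
- vial_a: glass sample vial with a black cap, 21 mm across, 52 mm tall, loose, standing beyond the work; origin at the centre of its underside. Bystander
- vial_b: glass sample vial with a blue cap, 21 mm across, 52 mm tall, loose, standing beside the other; origin at the centre of its underside. Bystander
- dish: clear petri dish, 63 mm across, 15 mm tall, loose, on the worktop far right of the work; origin at the centre of its underside. Bystander
There are look-alikes about, which are no part of the job. Of the things that look like the block, take the one that is farthest from the robot's base at the start.

How it is judged:
By the outcome, as a careful person would: the job done as asked, in the order asked, and still so for the second after the job is handed in, while the arm keeps its last pose, push and grip.
It also fails if it takes over 45 s, if anything falls off the work surface, if the arm or the gripper's body presses on something with over 40 N, if the wrist force passes 120 N, or if a joint passes its speed limit or range.

## Robot

A 7-joint arm with a two-finger parallel gripper is mounted at the origin on a cart in front of the work surface, level with it; the furniture and walls round the work are solid. World frame = base frame: x ahead of the robot, y to its left, z up, the work surface at z = 0. Lengths are in m, angles in rad, forces in N, time in s.
With the tool pointing down it reaches from about 0.4 to 0.875 m from the base axis. Payload 19.3 kg.
Tool frame: the origin (TCP) lies on the centre line of the jaws, within the pads' length; the fingertips stand 8 mm ahead of it and the grasp point (between the pads) lies 11 mm behind it; z points along the fingers, y is the line along which they close (so a half turn about z gives the same grasp; the last joint's range is limited). The gripper opens to 85 mm and grips with 20 to 120 N. Pads are 22 mm wide; open, the fingers measure 114 mm over their backs; the gripper's body (76 mm by 85 mm) begins 54 mm behind the grasp point. The pads swing forward as they close: fully open they stand 13 mm farther back than shut.
Start: joints at [-1.307, 0.521, -0.036, 1.599, 0.021, 1.021, -0.113], TCP at [0.205, 0.59, 0.239] pointing down, gripper open.
Joint ranges: [-2.91, 2.91], [-0.3, 2.13], [-1.5, 1.42], [0.17, 2.43], [-1.26, 4.41], [0.16, 1.93], [-2.52, 2.52]. Speed limits (rad/s): [1.89, 1.89, 2.39, 2.39, 3.01, 3.01, 3.01].

## Interface

Orientations are given as [roll, pitch, yaw] about the fixed x, y, z axes, in that order (R = Rz(yaw) Ry(pitch) Rx(roll)).
In Python, from workcell import status, grab_frame, camera_params, bot, search_frame, silhouettes gives the robot as it stands.
- The arm moves only by the shell command python3 -m creep 'ROWS' [FORCE]. ROWS is JSON, a list of rows, each a list of 5 numbers: the shift along the tool's x, y, z in units of 60 mm (1.0 is 60 mm), then the turn about the tool's z in units of 8 degrees (1.0 is 8 degrees), then the opening, from 0 (shut) to 1 (fully open). In form: [[x, y, z, twist, hand], ...]. A call has 1 to 5 rows; each row is the pose to reach, as a shift and turn from the pose commanded when the call began, along the tool's axes at that moment; what a row does not reach only later rows make up. A row lasts 1/8 s, in which the tool goes at most 62.5 mm and 10.7 degrees, less where a joint would pass 70% of its speed; a pose out of reach is approached as far as the arm can. A call with a gripper value outside its range is refused whole. The fingers move at their own pace and stop on an object; FORCE is the grip in N (left out, the last holds). Time passes only in rows, so rows that repeat a pose let the fingers close. It gives the time, the measured TCP pose, the force, the opening and the grip force at its end, in the units of the state.
- status.observe(): the state, without advancing time (a new reading comes with each control period).
- grab_frame(name): name is "scene" or "side" or "wrist"; returns the picture (480x640x3 uint8, blue, green, red); there is no depth.
- camera_params(name): a dict with "K" (3x3 intrinsics, pixels), "rvec" (rotation vector, rad) and "tvec" (3), from world to camera coordinates, as OpenCV has them; the wrist camera has in their place "tool_from_camera" (4x4, takes a point from camera to tool coordinates, whose origin is the TCP and whose axes are the flange's). Camera axes: x right, y down, z forward; pixel columns grow to the right and rows downward; lengths in m; the calibration is good to about 2 mm. The wrist camera is an equidistant fisheye: a pixel r from the principal point sees the ray r / f radians off the axis. A picture is of the moment at which its call begins: read the wrist's pose just before it. camera_params takes no time and is no camera call.
- bot.job_done(): hands the job in; it is judged then, once.
Trained networks look in the newest picture that a camera, given by its name, has taken for a name from the list of things; names that differ only in an ending like _2 or _b are one class to them, and where a whole thing is asked for, a point or a joint stands for the part that bears it (a point fixed in the world has none). Each returns a list of dicts, best first, with "p" (0 to 1); they miss things now and then, are a little off and sometimes report something else, mostly with a low value. They report only what shows in the picture. A call takes as long as a camera call. They do not tell look-alikes from the thing itself.
- search_frame(camera, name): "extent" ([left, top, right, bottom] as shares, 0 to 1, of the picture: columns of its width, rows of its height, round what is visible of it).
- silhouettes(camera, name): "mask" (480x640 bool, what is visible of it) and "extent" ([left, top, right, bottom] as shares, 0 to 1, of the picture: columns of its width, rows of its height, round what is visible of it).
The state is a dict: "clock": time; "qpos": joint angles; "qd": joint speeds; "joint_efforts": joint torques, N m; "position": TCP position; "tool_rot": TCP orientation; "force": force on the tool from outside, world axes, zero at the start; "moment": the same for the moment, N m; "grip_width": finger opening in m; "finger_force": force on a finger pad.
Only numpy, scipy, OpenCV 4.12 (cv2) and the standard library are available. Lean on these libraries where they do the work, as an engineer would, in place of code of your own. Each camera call takes 0.05 s, during which the arm holds its last target. There are 200 camera calls.

## Working session

There is one attempt and no reset: what is moved stays moved. The work goes in short steps, Python scripts to look and compute and a shell command to move; the robot and the scene stay as the last step left them, time stands still between calls to the robot, and variables do not carry over. Pictures are saved under pics/ and viewed, at most 11 in all, crops included, and the job is handed in when it is done.

```bash
ls; mkdir -p pics; cat > h.py <<'E'
import numpy as np,cv2
from scipy.spatial.transform import Rotation as R
from workcell import status,grab_frame,camera_params,search_frame,silhouettes,bot
def ray(cam,uv,st=None):
    p=camera_params(cam);K=np.array(p["K"],float);u=np.array(uv,float)
    if cam!="wrist":
        Rm=cv2.Rodrigues(np.array(p["rvec"],float))[0];t=np.array(p["tvec"],float).ravel()
        d=Rm.T@np.linalg.solve(K,[u[0],u[1],1]);return -Rm.T@t,d/np.linalg.norm(d)
    a=(u[0]-K[0,2])/K[0,0];b=(u[1]-K[1,2])/K[1,1];r=np.hypot(a,b)+1e-12
    d=np.array([np.sin(r)*a/r,np.sin(r)*b/r,np.cos(r)]);T=np.array(p["tool_from_camera"])
    W=R.from_euler('xyz',st["tool_rot"]).as_matrix()
    return W@T[:3,3]+np.array(st["position"]),W@T[:3,:3]@d
def proj(cam,X,st=None):
    p=camera_params(cam);K=np.array(p["K"],float);X=np.atleast_2d(X).astype(float)
    if cam!="wrist": return cv2.projectPoints(X,np.array(p["rvec"],float),np.array(p["tvec"],float),K,None)[0][:,0]
    T=np.array(p["tool_from_camera"]);W=R.from_euler('xyz',st["tool_rot"]).as_matrix()
    c=((X-np.array(st["position"]))@W-T[:3,3])@T[:3,:3]
    r=np.hypot(c[:,0],c[:,1])+1e-12;th=np.arctan2(r,c[:,2])
    return np.c_[K[0,2]+K[0,0]*th*c[:,0]/r,K[1,2]+K[1,1]*th*c[:,1]/r]
def atz(cam,uv,z,st=None):
    o,d=ray(cam,uv,st);return o+d*(z-o[2])/d[2]
def tri(rays):
    A=np.zeros((3,3));b=np.zeros(3)
    for o,d in rays:
        P=np.eye(3)-np.outer(d,d);A+=P;b+=P@o
    X=np.linalg.solve(A,b);return X,[np.linalg.norm((np.eye(3)-np.outer(d,d))@(X-o)) for o,d in rays]
E
python3 - <<'E'
from h import *
s=status.observe();print({k:np.round(v,3) for k,v in s.items()})
for c in("scene","side"):
    im=grab_frame(c);cv2.imwrite(f"pics/{c}0.png",im)
    for n in("block","gauge","vial_a","dish"):
        for r in search_frame(c,n):
            e=np.array(r["extent"])*[640,480,640,480]
            print(c,n,round(r["p"],2),e.round(),atz(c,[(e[0]+e[2])/2,(e[1]+e[3])/2],.02).round(3))
E
```

```text
pics
{'clock': np.float64(0.0), 'qpos': array([-1.307,  0.522, -0.036,  1.6  ,  0.021,  1.021, -0.113]), 'qd': array([-0.001,  0.001, -0.002, -0.   , -0.   ,  0.001,  0.   ]), 'joint_efforts': array([ 1.0000e-03, -9.2708e+01,  1.9800e+00, -3.6994e+01,  1.8000e-02,
        8.0000e-03,  0.0000e+00]), 'position': array([0.205, 0.59 , 0.239]), 'tool_rot': array([-3.14 ,  0.   ,  2.808]), 'force': array([-0.407, -0.153, -0.394]), 'moment': array([-0.041,  0.03 ,  0.021]), 'finger_force': np.float64(0.0), 'grip_width': np.float64(0.085)}
scene block 0.82 [420. 217. 461. 251.] [ 0.374 -0.26   0.02 ]
scene block 0.8 [292. 324. 340. 392.] [0.387 0.16  0.02 ]
scene block 0.8 [287. 281. 332. 331.] [0.464 0.071 0.02 ]
scene block 0.57 [205. 313. 269. 354.] [0.519 0.185 0.02 ]
scene gauge 0.92 [324. 223. 389. 273.] [ 0.49  -0.122  0.02 ]
scene vial_a 0.73 [245. 234. 255. 263.] [ 0.667 -0.007  0.02 ]
scene vial_a 0.5 [225. 249. 240. 281.] [0.655 0.055 0.02 ]
scene dish 0.56 [326. 197. 352. 218.] [ 0.612 -0.245  0.02 ]
side block 0.92 [253. 347. 312. 392.] [0.521 0.188 0.02 ]
side block 0.78 [390. 177. 419. 218.] [ 0.376 -0.258  0.02 ]
side block 0.65 [303. 290. 362. 341.] [0.465 0.069 0.02 ]
side block 0.63 [348. 338. 407. 399.] [0.382 0.16  0.02 ]
side gauge 0.58 [301. 208. 366. 260.] [ 0.497 -0.125  0.02 ]
side vial_a 0.79 [211. 279. 228. 308.] [0.659 0.059 0.02 ]
side vial_a 0.58 [222. 254. 236. 283.] [ 0.662 -0.002  0.02 ]
side dish 0.85 [268. 175. 298. 198.] [ 0.622 -0.247  0.02 ]
```

```bash
python3 - <<'E'
import cv2,numpy as np
a=cv2.imread("pics/scene0.png")[180:410,180:480];b=cv2.imread("pics/side0.png")[160:410,190:440]
a=cv2.resize(a,None,fx=1.33*1.0,fy=1.33);a=cv2.resize(cv2.imread("pics/scene0.png")[190:400,195:475],(400,300));b=cv2.resize(cv2.imread("pics/side0.png")[165:405,200:430],(400,417))
c=np.zeros((417,800,3),np.uint8);c[:300,:400]=a;c[:,400:]=b;cv2.imwrite("pics/v1.png",c)
E
```

```text
(no output)
```

View pics/v1.png

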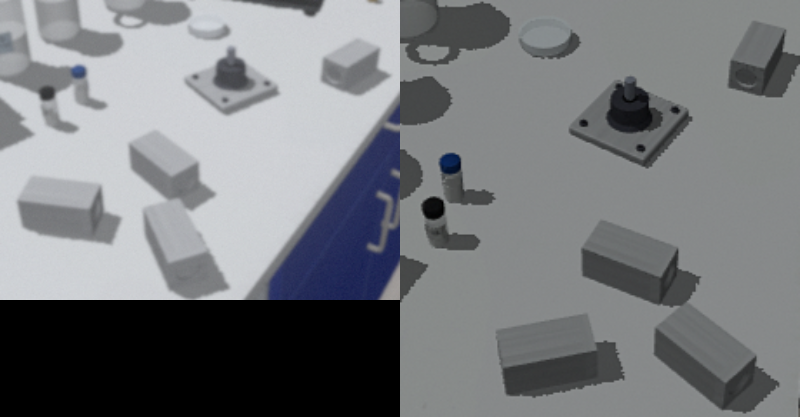

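```bash
cat >> h.py <<'E'
def boxpts(x,y,z,yaw,l=.04,w=.02,h=.02):
    c=np.array([[i,j,k] for i in(-l,l) for j in(-w,w) for k in(-h,h)])
    return c@R.from_euler('z',yaw).as_matrix().T+[x,y,z]
def fitbox(masks,x0,fix=()):
    # masks: list (cam,mask,st); maximise IoU over x,y,z,yaw
    from scipy.optimize import minimize
    def cost(p):
        s=0
        for cam,m,st in masks:
            q=np.zeros(m.shape,np.uint8);h=cv2.convexHull((proj(cam,boxpts(*p),st)*16).round().astype(np.int32))
            cv2.fillConvexPoly(q,h,1,shift=4,lineType=8);q=q>0
            s+=1-(q&m).sum()/(q|m).sum()
        return s/len(masks)
    best=None
    for a in np.arange(0,np.pi,np.pi/12):
        r=minimize(cost,[*x0,.02,a],method="Nelder-Mead",options=dict(initial_simplex=np.array([[*x0,.02,a]]+[[x0[0]+.01,x0[1],.02,a],[x0[0],x0[1]+.01,.02,a],[*x0,.025,a],[*x0,.02,a+.2]])))
        if best is None or r.fun<best.fun:best=r
    return best.x,best.fun
def pick(cam,name,xy,z=.02,st=None):
    o=[]
    for r in silhouettes(cam,name):
        m=np.array(r["mask"]);v,u=np.nonzero(m);X=atz(cam,[u.mean(),v.mean()],z,st)
        o.append((np.hypot(*(X[:2]-xy)),m,r["p"]))
    return min(o,key=lambda t:t[0])
E
python3 - <<'E'
from h import *
ms=[]
for c in("scene","side"):
    grab_frame(c);d,m,p=pick(c,"block",[.52,.187]);print(c,d,p,m.sum());ms.append((c,m,None))
print(fitbox(ms,[.52,.187]))
gr=[]
for c in("scene","side"):
    d,m,p=pick(c,"gauge",[.49,-.123]);v,u=np.nonzero(m);t=v.min();tip=[u[v<=t+2].mean(),t];print(c,p,tip);gr.append(ray(c,tip))
print(tri(gr))
E
```

```text
scene 0.12888895350324941 0.89 1628
side 0.002132380806286926 0.69 2108Traceback (most recent call last):
  File "<stdin>", line 5, in <module>
  File "h.py", line 42, in fitbox
    r=minimize(cost,[*x0,.02,a],method="Nelder-Mead",options=dict(initial_simplex=np.array([[*x0,.02,a]]+[[x0[0]+.01,x0[1],.02,a],[x0[0],x0[1]+.01,.02,a],[*x0,.025,a],[*x0,.02,a+.2]])))
    res = _minimize_neldermead(fun, x0, args, callback, bounds=bounds,
                               **options)
    fxr = func(xr)
    fx = function(np.copy(x), *(wrapper_args + args))
  File "h.py", line 36, in cost
    q=np.zeros(m.shape,np.uint8);h=cv2.convexHull((proj(cam,boxpts(*p),st)*16).round().astype(np.int32))
                                                   ~~~~^^^^^^^^^^^^^^^^^^^
  File "h.py", line 14, in proj
    p=camera_params(cam);K=np.array(p["K"],float);X=np.atleast_2d(X).astype(float)
ValueError: time passes only in moves, steps and waits
```

```bash
sed -i 's/^def ray(/_cp=camera_params;_c={}\ndef camera_params(n):\n    if n not in _c:_c[n]=_cp(n)\n    return _c[n]\ndef ray(/' h.py
python3 - <<'E'
from h import *
ms=[];gr=[]
for c in("scene","side"):
  for k in range(4):
    grab_frame(c);d,m,p=pick(c,"block",[.52,.187])
    if d<.03: break
  print(c,d,p,m.sum());np.save("m_"+c,m);ms.append((c,m,None))
  d,m,p=pick(c,"gauge",[.49,-.123]);v,u=np.nonzero(m);t=v.min();tip=[u[v<=t+2].mean(),t];print(c,p,tip);gr.append(ray(c,tip))
print(tri(gr))
print(fitbox([m for m in ms],[.52,.187]))
E
```

```text
scene 0.0025861149220581616 0.92 2061
scene 0.95 [np.float64(356.0), np.int64(223)]
side 0.0019677104435005233 0.84 2147
side 0.7 [np.float64(330.2857142857143), np.int64(209)]
(array([ 0.50829929, -0.14908336,  0.05799501]), [np.float64(0.0005767084895708897), np.float64(0.0005767084895709127)])
(array([0.52050794, 0.1821023 , 0.0151823 , 0.4007387 ]), np.float64(0.02929452347866568))
```

```bash
python3 -m creep '[[-0.72,-0.47,0,-0.5,1],[-1.44,-0.94,0,-1,1],[-2.16,-1.41,0,-1.6,1],[-2.88,-1.88,0,-2.1,1],[-3.6,-2.35,0,-2.6,1]]'
```

```text
clock: 1.72
position: [0.3636, 0.3851, 0.2395]
tool_rot: [3.141, 0.0, -3.11]
force: [1.4, 0.6, -0.3]
grip_width: 0.0854
finger_force: 0.0
```

```bash
python3 -m creep '[[-0.53,-0.67,0.1,-0.5,1],[-1.06,-1.34,0.2,-1.1,1],[-1.6,-2.0,0.3,-1.6,1],[-2.13,-2.67,0.4,-2.1,1],[-2.67,-3.33,0.6,-2.66,1]]'
python3 - <<'E'
from h import *
s=status.observe();print(s["position"],s["tool_rot"]);im=grab_frame("wrist");cv2.imwrite("pics/w1.png",im)
d,m,p=pick("wrist","block",[.52,.183],st=s);print(d,p,m.sum())
ms=[(c,np.load(f"m_{c}.npy"),None) for c in("scene","side")]
print(fitbox([("wrist",m,s)],[.52,.183]));print(fitbox(ms+[("wrist",m,s)],[.52,.183]))
E
```

```text
clock: 2.35
position: [0.5299, 0.1902, 0.2035]
tool_rot: [3.142, 0.001, -2.738]
force: [0.4, 1.3, -0.1]
grip_width: 0.0854
finger_force: 0.0
[0.52985028 0.19020915 0.20353213] [ 3.14154996e+00  1.16166485e-03 -2.73848938e+00]
0.0007279046610346514 0.58 4896
(array([0.51903002, 0.18319186, 0.01856342, 0.40239862]), np.float64(0.021172638436482094))
(array([0.51958235, 0.18308632, 0.01693705, 0.41657627]), np.float64(0.03228031728502897))
```

View pics/w1.png

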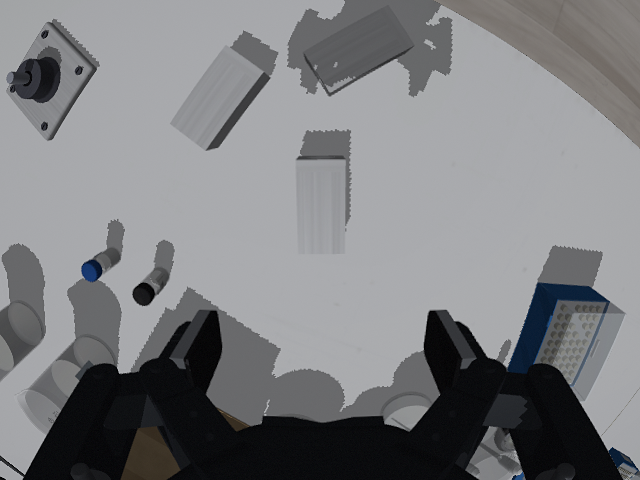

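```bash
python3 -m creep '[[-0.16,-0.03,0.9,0,1],[-0.16,-0.03,1.8,0,1],[-0.16,-0.03,2.6,0,1],[-0.16,-0.03,3.1,0,1],[-0.16,-0.03,3.16,0,1]]' && python3 -m creep '[[0,0,0,0,0.4],[0,0,0,0,0.4],[0,0,0,0,0.4],[0,0,0,0,0.4],[0,0,0,0,0.4]]' 30; python3 -m creep '[[0,0,0,0,0.3],[0,0,0,0,0.3],[0,0,0,0,0.3]]'
```

```text
clock: 3.08
position: [0.537, 0.1934, 0.0121]
tool_rot: [3.142, -0.003, -2.741]
force: [0.4, -0.2, 1.0]
grip_width: 0.0852
finger_force: 0.0
clock: 3.7
position: [0.5389, 0.1937, 0.0151]
tool_rot: [-3.141, 0.002, -2.741]
force: [-1.9, -0.6, 11.4]
grip_width: 0.0396
finger_force: 29.1
clock: 4.08
position: [0.5389, 0.1938, 0.0151]
tool_rot: [-3.142, 0.002, -2.741]
force: [-1.7, -1.2, 10.6]
grip_width: 0.0401
finger_force: 29.1
```

```bash
python3 -m creep '[[0.07,0,-0.13,0,0.3],[0.14,0,-0.26,0,0.3],[0.24,0,-0.37,0,0.3],[0.35,0,-0.47,0,0.3],[0.35,0,-0.47,0,0.3]]' 
python3 - <<'E'
from h import *
cv2.imwrite("pics/s2.png",cv2.resize(grab_frame("side")[300:420,220:380],(640,480)))
E
```

```text
clock: 4.7
position: [0.5186, 0.1852, 0.0424]
tool_rot: [-3.142, 0.0, -2.741]
force: [-0.3, 0.0, -4.3]
grip_width: 0.0397
finger_force: 31.0
```

View pics/s2.png

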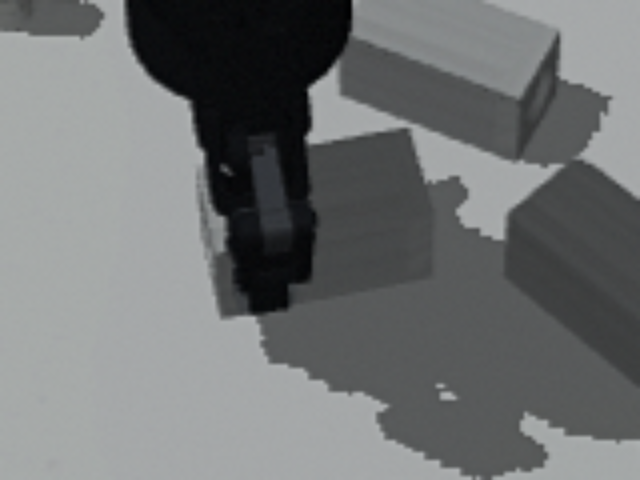

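```bash
python3 -m creep '[[-0.2,0,0,0,0.3],[-0.42,0,0.1,0,0.3],[-0.42,0,0.3,0,0.3],[-0.42,0,0.44,0,0.3],[-0.42,0,0.44,0,0.3]]'; python3 -m creep '[[0,0,0,0,0.65],[0,0,0,0,0.65],[-0.13,0,-0.2,0,0.65],[-0.26,0,-0.35,0,0.65],[-0.26,0,-0.35,0,0.65]]'
python3 - <<'E'
from h import *
s=status.observe();im=grab_frame("wrist");d,m,p=pick("wrist","block",[.525,.185],st=s);print(d,p,fitbox([("wrist",m,s)],[.525,.185]))
cv2.imwrite("pics/s3.png",np.hstack([cv2.resize(grab_frame("side")[300:420,220:380],(400,300)),cv2.resize(im,(400,300))]))
E
```

```text
clock: 5.38
position: [0.5415, 0.1949, 0.0145]
tool_rot: [-3.142, -0.001, -2.741]
force: [-0.1, -0.6, -3.5]
grip_width: 0.0399
finger_force: 30.8
clock: 6.0
position: [0.5576, 0.2018, 0.0377]
tool_rot: [3.142, 0.002, -2.741]
force: [-0.4, 1.1, -0.5]
grip_width: 0.0556
finger_force: 0.0
0.0036561881599588997 0.91 (array([0.52030821, 0.18554212, 0.02000031, 0.40927536]), np.float64(0.010073006191664402))
```

View pics/s3.png

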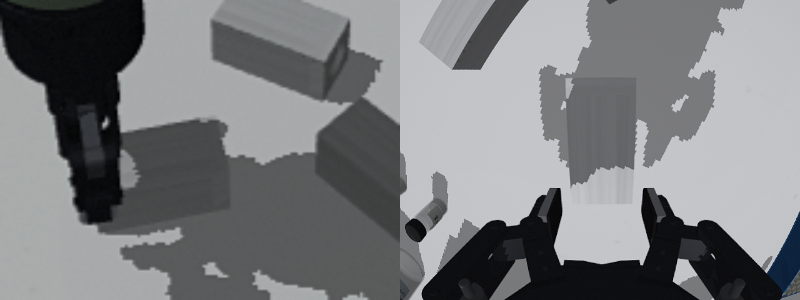

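```bash
python3 -m creep '[[0,0,0.05,0,0.3],[0,0,0.05,0,0.3],[0,0,0.05,0,0.3],[0,0,0.05,0,0.3],[0,0,0.05,0,0.3]]' 25; python3 -m creep '[[0.05,0,-0.3,0,0.3],[0.1,0,-0.6,0,0.3],[0.2,0,-0.9,0,0.3],[0.3,0,-1.2,0,0.3],[0.3,0,-1.2,0,0.3]]' 
python3 - <<'E'
from h import *
cv2.imwrite("pics/s4.png",np.hstack([cv2.resize(grab_frame("side")[270:420,200:400],(400,300)),cv2.resize(grab_frame("scene")[240:390,170:370],(400,300))]))
E
```

```text
clock: 6.78
position: [0.5563, 0.2012, 0.0334]
tool_rot: [-3.142, -0.0, -2.741]
force: [-1.3, -0.5, 5.4]
grip_width: 0.0391
finger_force: 24.6
clock: 7.4
position: [0.5402, 0.1943, 0.1073]
tool_rot: [-3.142, 0.002, -2.741]
force: [0.6, -0.0, -4.3]
grip_width: 0.039
finger_force: 26.0
```

View pics/s4.png

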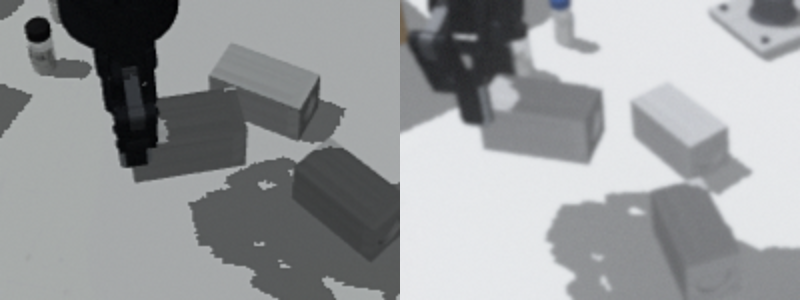

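```bash
python3 -m creep '[[0,0,0,0,0.45],[0,0,0,0,0.45],[0,0,0,0,0.45]]' 20; python3 -m creep '[[0,0,-0.9,0,0.45],[0,0,-0.8,0,0.45],[0,0,-0.7,0,0.45],[0,0,-1.4,0,0.45],[0,0,-1.4,0,0.45]]' 
python3 - <<'E'
from h import *
cv2.imwrite("pics/s5.png",np.hstack([cv2.resize(grab_frame("side")[240:420,180:420],(400,300)),cv2.resize(grab_frame("scene")[210:390,150:390],(400,300))]))
E
```

```text
clock: 7.88
position: [0.5397, 0.1942, 0.1051]
tool_rot: [-3.142, -0.001, -2.741]
force: [0.3, -0.3, -3.5]
grip_width: 0.0393
finger_force: 26.0
clock: 8.5
position: [0.5405, 0.1945, 0.1903]
tool_rot: [3.142, 0.002, -2.741]
force: [0.3, 0.5, -4.7]
grip_width: 0.0393
finger_force: 25.2
```

View pics/s5.png

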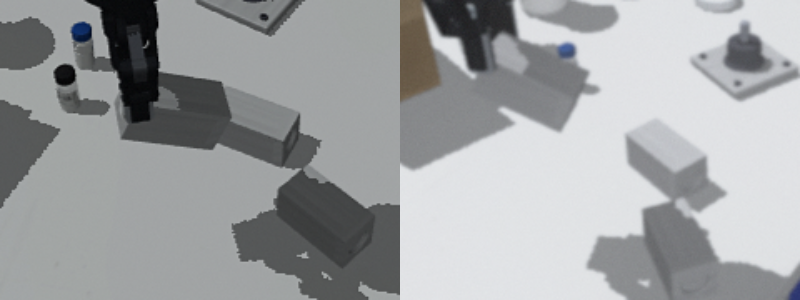

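```bash
python3 -m creep '[[0,0,-0.9,0,0.46],[0,0,-0.7,0,0.46],[0,0,-0.5,0,0.46],[0,0,-1.4,0,0.46],[0,0,-1.2,0,0.46]]' 20;  python3 -m creep '[[0,0,0.2,0,0.46],[0,0,0.4,0,0.46],[0,0,-0.5,0,0.46],[0,0,-0.3,0,0.46],[0,0,-0.1,0,0.46]]' 20
python3 - <<'E'
from h import *
s=status.observe();print(s["position"])
im=grab_frame("side");d=silhouettes("side","block")
for r in d: print(round(r["p"],2),(np.array(r["extent"])*[640,480,640,480]).round())
cv2.imwrite("pics/s6.png",np.hstack([cv2.resize(im[180:420,150:400],(400,384)),cv2.resize(grab_frame("scene")[150:390,130:380],(400,384))]))
E
```

```text
clock: 9.22
position: [0.541, 0.1948, 0.2626]
tool_rot: [3.142, 0.004, -2.741]
force: [0.9, -0.1, -3.8]
grip_width: 0.0391
finger_force: 18.8
clock: 9.85
position: [0.5393, 0.194, 0.2654]
tool_rot: [-3.141, -0.002, -2.741]
force: [0.7, 0.5, -4.0]
grip_width: 0.0394
finger_force: 18.2
[0.53931113 0.19398954 0.2654202 ]
0.96 [302. 287. 362. 340.]
0.94 [235. 249. 305. 304.]
0.89 [388. 176. 419. 218.]
0.63 [347. 338. 404. 402.]
```

View pics/s6.png

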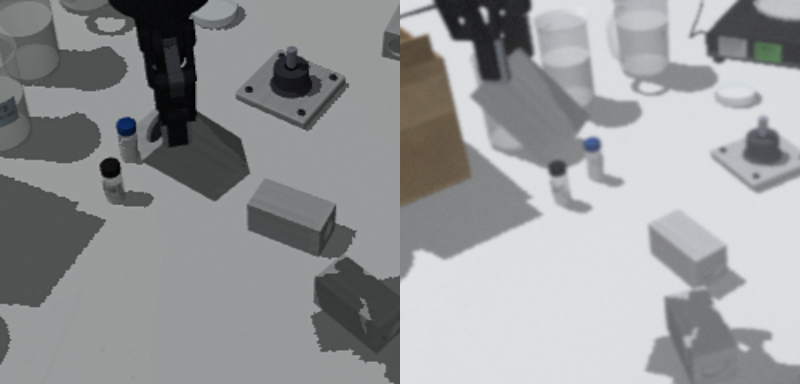

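```bash
python3 -m creep '[[0,0,0.3,0,0.46],[0,0,0.6,0,0.46],[0,0,-0.3,0,0.46],[0,0,0,0,0.46],[0,0,0.3,0,0.46]]' 20;  python3 -m creep '[[0,0,-0.9,0,0.46],[0,0,-0.6,0,0.46],[0,0,-0.3,0,0.46],[0,0,-1.2,0,0.46],[0,0,-1.0,0,0.46]]' 20
cat >> h.py <<'E'
def fittilt(masks,p0,yaw):
    from scipy.optimize import minimize
    def hull(p,cam,sh):
        c=np.array([[i,j,k] for i in(-.04,.04) for j in(-.02,.02) for k in(-.02,.02)])
        X=c@R.from_euler('ZY',[yaw,-p[3]]).as_matrix().T+p[:3]
        q=np.zeros(sh,np.uint8);cv2.fillConvexPoly(q,cv2.convexHull((proj(cam,X)*16).round().astype(np.int32)),1,shift=4);return q>0
    def cost(p):
        s=0
        for cam,m in masks:
            q=hull(p,cam,m.shape);s+=1-(q&m).sum()/(q|m).sum()
        return s/len(masks)
    b=None
    for t in np.radians([30,45,60,75,90,105]):
        a=np.array([*p0,t]);S=np.vstack([a]+[a+np.eye(4)[i]*d for i,d in enumerate([.01,.01,.01,.25])])
        r=minimize(cost,a,method="Nelder-Mead",options=dict(initial_simplex=S))
        if b is None or r.fun<b.fun:b=r
    return b.x[:3].round(4),np.degrees(b.x[3]).round(1),round(b.fun,3)
def heldtilt():
    s=status.observe();P=np.array(s["position"]);ms=[];ims=[]
    p0=P+[-.012,-.005,-.02]
    for c in("scene","side"):
        for k in range(3):
            im=grab_frame(c);u0=proj(c,p0)[0];o=[]
            for r in silhouettes(c,"block"):
                m=np.array(r["mask"]);m=(cv2.morphologyEx(m.astype(np.uint8),cv2.MORPH_CLOSE,np.ones((9,9)))>0) if False else m
                v,u=np.nonzero(m);o.append((np.hypot(u.mean()-u0[0],v.mean()-u0[1]),m))
            o=min(o,key=lambda t:t[0]) if o else (99,)
            if o[0]<30: break
        print(c,round(o[0]));ims.append(im)
        if o[0]<30:
            h=np.zeros(o[1].shape,np.uint8);v,u=np.nonzero(o[1]);cv2.fillConvexPoly(h,cv2.convexHull(np.c_[u,v].astype(np.int32)),1);ms.append((c,h>0))
    print("tcp",P.round(4),"tilt",fittilt(ms,p0,.405));return ims
E
python3 -c "
from h import *
a=heldtilt();cv2.imwrite('pics/s7a.png',a[0]);cv2.imwrite('pics/s7b.png',a[1])"
```

```text
clock: 10.62
position: [0.5399, 0.1943, 0.2491]
tool_rot: [-3.142, 0.001, -2.741]
force: [0.6, 0.1, -5.7]
grip_width: 0.0392
finger_force: 17.5
clock: 11.25
position: [0.5415, 0.195, 0.3128]
tool_rot: [3.141, 0.006, -2.741]
force: [-0.4, 0.3, -4.2]
grip_width: 0.0396
finger_force: 16.5
scene 19
side 22
tcp [0.5415 0.195  0.3128] tilt (array([0.534 , 0.1946, 0.2693]), np.float64(58.5), np.float64(0.068))
```

```bash
python3 -m creep '[[0,0,0.3,0,0.46],[0,0,0.7,0,0.46],[0,0,1.3,0,0.46],[0,0,2.0,0,0.46],[0,0,2.0,0,0.46]]' 20;  python3 -m creep '[[0,0,0.2,0,0.46],[0,0,0.5,0,0.46],[0,0,0.8,0,0.46],[0,0,1.2,0,0.46],[0,0,1.2,0,0.46]]' 20
python3 -c "
from h import *
a=heldtilt();cv2.imwrite('pics/s8a.png',a[0]);cv2.imwrite('pics/s8b.png',a[1])"
```

```text
clock: 12.08
position: [0.5382, 0.1936, 0.1869]
tool_rot: [-3.142, -0.006, -2.741]
force: [0.4, -0.6, -2.6]
grip_width: 0.0398
finger_force: 16.5
clock: 12.7
position: [0.5392, 0.194, 0.1164]
tool_rot: [-3.142, -0.002, -2.741]
force: [0.8, 0.3, -3.7]
grip_width: 0.0395
finger_force: 16.5
scene 15
side 16
tcp [0.5392 0.194  0.1164] tilt (array([0.5383, 0.1885, 0.0679]), np.float64(59.1), np.float64(0.083))
```

```bash
python3 -m creep '[[0,0,0.2,0,0.46],[0,0,0.37,0,0.46],[0.14,0,0.38,0,0.46],[0.27,0,0.38,0,0.46],[0.4,0,0.4,0,0.46]]' 20;  python3 -m creep '[[0.13,0,0.04,0,0.46],[0.27,0,0.08,0,0.46],[0.4,0,0.13,0,0.46],[0.4,0,0.14,0,0.46]]' 20
python3 -c "
from h import *
a=heldtilt();cv2.imwrite('pics/s9.png',np.hstack([cv2.resize(a[0][200:400,170:370],(400,400)),cv2.resize(a[1][200:400,180:380],(400,400))]))"
```

```text
clock: 13.52
position: [0.5173, 0.1846, 0.0938]
tool_rot: [-3.142, 0.0, -2.741]
force: [-0.7, -0.7, -4.7]
grip_width: 0.0392
finger_force: 16.5
clock: 14.02
position: [0.4957, 0.1755, 0.0854]
tool_rot: [3.142, 0.001, -2.741]
force: [0.2, 0.6, 5.2]
grip_width: 0.0393
finger_force: 17.2
scene 14
side 16
tcp [0.4957 0.1755 0.0854] tilt (array([0.4916, 0.1721, 0.0405]), np.float64(59.4), np.float64(0.059))
```

View pics/s9.png

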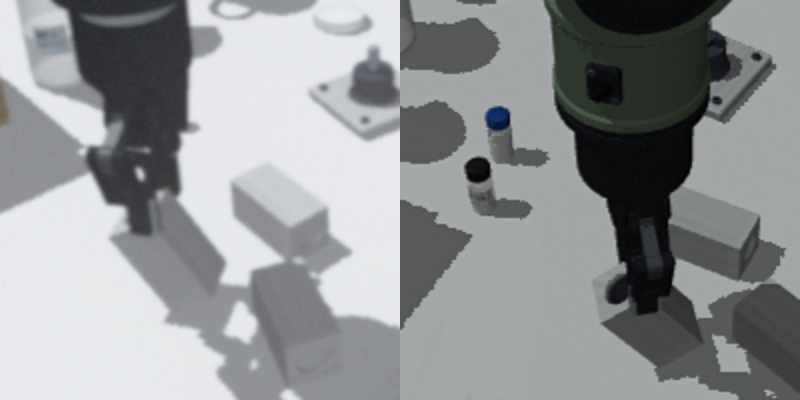

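```bash
python3 -m creep '[[-0.2,0,-0.08,0,0.46],[-0.45,0,-0.08,0,0.46],[-0.67,0,-0.08,0,0.46],[-0.67,0,0.02,0,0.46],[-0.67,0,0.04,0,0.46]]' 20;  python3 -m creep '[[0.12,0,0.01,0,0.46],[0.25,0,0.02,0,0.46],[0.37,0,0.04,0,0.46],[0.49,0,0.07,0,0.46]]' 20;  python3 -m creep '[[0.13,0,0.05,0,0.46],[0.26,0,0.1,0,0.46],[0.29,0,0.11,0,0.46]]' 20
python3 -c "
from h import *
a=heldtilt();cv2.imwrite('pics/s10.png',np.hstack([cv2.resize(a[0][200:400,170:370],(400,400)),cv2.resize(a[1][200:400,180:380],(400,400))]))"
```

```text
clock: 14.85
position: [0.5342, 0.1918, 0.0836]
tool_rot: [3.142, 0.004, -2.741]
force: [2.6, 0.5, 24.6]
grip_width: 0.0395
finger_force: 20.6
clock: 15.35
position: [0.5059, 0.1799, 0.0791]
tool_rot: [3.142, 0.002, -2.741]
force: [-1.0, -0.8, 10.7]
grip_width: 0.0392
finger_force: 22.1
clock: 15.72
position: [0.4902, 0.1733, 0.0725]
tool_rot: [3.141, 0.003, -2.741]
force: [3.3, 2.3, 16.0]
grip_width: 0.0394
finger_force: 23.8
scene 23
side 26
tcp [0.4902 0.1733 0.0725] tilt (array([0.5099, 0.1781, 0.0327]), np.float64(89.9), np.float64(0.112))
```

```bash
python3 -m creep '[[0,0,0,0,0.7],[0,0,0,0,0.7],[0,0,0,0,0.7],[0,0,-0.7,0,0.9],[0,0,-1.5,0,0.9]]' 20; python3 - <<'E'
from h import *
python=None
E
python3 -m creep '[[-0.3,0,-1.0,0,1],[-0.3,0,-1.0,0,1]]'; python3 - <<'E'
from h import *
s=status.observe();w=grab_frame("wrist");d,m,p=pick("wrist","block",[.51,.178],.08,st=s);np.save("m_w",m)
v,u=np.nonzero(m);print(d,p,u.min(),u.max(),v.min(),v.max())
def bx(x,y,z,yaw): return boxpts(x,y,z,yaw,.02,.02,.04)
import h;h.boxpts=bx
print(s["position"],fitbox([("wrist",m,s)],[.51,.178]))
a=grab_frame("side")
cv2.imwrite("pics/s11.png",np.hstack([cv2.resize(w,(480,360)),cv2.resize(a[240:390,210:340],(312,360))]))
E
```

```text
clock: 16.55
position: [0.4889, 0.1727, 0.1624]
tool_rot: [3.142, -0.002, -2.741]
force: [0.2, 0.3, 0.4]
grip_width: 0.0768
finger_force: 0.0
clock: 16.8
position: [0.5085, 0.181, 0.2259]
tool_rot: [3.141, 0.007, -2.741]
force: [-0.3, 0.6, -0.5]
grip_width: 0.0855
finger_force: 0.0
0.008454907963399295 0.97 296 348 185 250
[0.50847219 0.18099393 0.22589404] (array([0.50776465, 0.18065641, 0.03868188, 1.9704967 ]), np.float64(0.01759093619558738))
```

View pics/s11.png

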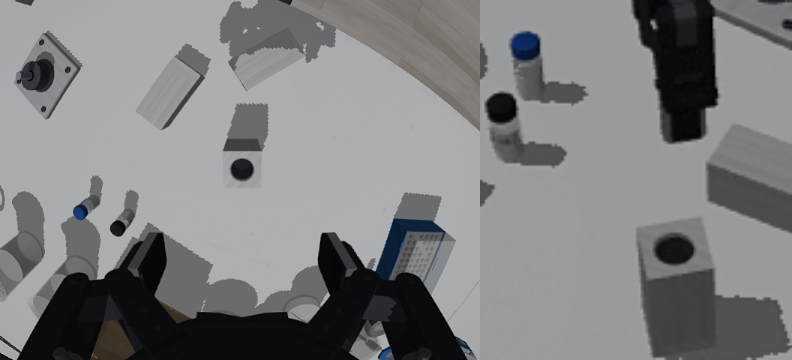

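```bash
python3 -m creep '[[0.01,0,0.9,0,1],[0.01,0,1.8,0,1],[0.01,0,2.5,0,1],[0.01,0,2.93,0,1],[0.01,0,2.93,0,1]]'; python3 -m creep '[[0,0,0,0,0.4],[0,0,0,0,0.35],[0,0,0,0,0.35],[0,0,0,0,0.35],[0,0,0,0,0.35]]' 70; python3 -m creep '[[0,0,0,0,0.35],[0,0,-0.4,0,0.35],[0,0,-1.1,0,0.35],[0,0,-1.9,0,0.35],[0,0,-2.5,0,0.35]]'
python3 - <<'E'
from h import *
s=status.observe()
grab_frame("wrist");print(s["position"])
for r in search_frame("wrist","gauge"): print(r["p"],(np.array(r["extent"])*[640,480,640,480]).round())
for c in("scene","side"):
    grab_frame(c)
    for r in silhouettes(c,"plunger_tip")[:3]:
        e=(np.array(r["extent"])*[640,480,640,480]).round();print(c,r["p"],e)
E
```

```text
clock: 17.58
position: [0.5036, 0.179, 0.0437]
tool_rot: [-3.142, -0.005, -2.741]
force: [0.9, 0.2, -0.3]
grip_width: 0.0855
finger_force: 0.0
clock: 18.2
position: [0.506, 0.1799, 0.0472]
tool_rot: [3.142, 0.001, -2.741]
force: [-3.5, 0.1, 9.6]
grip_width: 0.0392
finger_force: 69.8
clock: 18.82
position: [0.5057, 0.1797, 0.1985]
tool_rot: [3.142, 0.002, -2.741]
force: [-0.5, -0.6, -3.8]
grip_width: 0.0395
finger_force: 71.4
[0.50565938 0.1796903  0.19852493]
0.72 [  1.  45.  97. 164.]
scene 0.62 [353. 221. 362. 234.]
side 0.47 [332. 208. 335. 224.]
```

```bash
python3 -m creep '[[0.1,-0.7,0,0,0.35],[0.3,-1.6,0,0,0.35],[0.4,-2.5,0,0,0.35],[0.6,-3.4,0,0,0.35],[0.7,-4.2,0,0,0.35]]'; python3 -m creep '[[0,-0.2,0,0,0.35],[0,-0.2,0,0,0.35]]'
cat > g.py <<'E'
from h import *
s=status.observe();im=grab_frame("wrist");print(s["position"].round(4) if hasattr(s["position"],"round") else s["position"])
cv2.imwrite("pics/g.png",im)
rs=[]
for n in("plunger_tip","gauge"):
  for r in silhouettes("wrist",n)[:2]:
    m=np.array(r["mask"]);e=(np.array(r["extent"])*[640,480,640,480]).round();v,u=np.nonzero(m);print(n,r["p"],e,m.sum(),atz("wrist",[u.mean(),v.mean()],.012,s).round(4))
    if n=="gauge" and r["p"]>.5:
        # fit square plate 96x96 top z=.012 by its hull
        from scipy.optimize import minimize
        h=m
        def cost(p):
            X=np.vstack([boxpts(p[0],p[1],.006,p[2],.048,.048,.006)]);q=np.zeros(m.shape,np.uint8)
            cv2.fillConvexPoly(q,cv2.convexHull((proj("wrist",X,s)*16).round().astype(np.int32)),1,shift=4)
            t=np.linspace(0,6.3,24);c=lambda r,z:np.c_[p[0]+r*np.cos(t),p[1]+r*np.sin(t),0*t+z]
            for a in(np.vstack([c(.021,.012),c(.021,.04)]),np.vstack([c(.006,.04),c(.006,.066)])):
                cv2.fillConvexPoly(q,cv2.convexHull((proj("wrist",a,s)*16).round().astype(np.int32)),1,shift=4)
            q=q>0;return 1-(q&m).sum()/(q|m).sum()
        b=min((minimize(cost,[.5,-.14,a],method="Nelder-Mead",options=dict(initial_simplex=[[.5,-.14,a],[.51,-.14,a],[.5,-.13,a],[.5,-.14,a+.2]])) for a in np.arange(0,1.57,.26)),key=lambda r:r.fun);print("fit",b.x.round(4),round(b.fun,3))
E
python3 g.py; python3 - <<'E'
from h import *
print(tri([ray("scene",[357,223]),ray("side",[333.3,209])]), tri([ray("scene",[357,229]),ray("side",[333.3,217])]))
E
```

```text
clock: 19.75
position: [0.5646, -0.0709, 0.1948]
tool_rot: [3.141, -0.002, -2.742]
force: [1.5, 1.1, -2.4]
grip_width: 0.0394
finger_force: 71.7
clock: 20.0
position: [0.5694, -0.0799, 0.1949]
tool_rot: [3.141, -0.002, -2.742]
force: [0.9, 0.8, -4.2]
grip_width: 0.0392
finger_force: 72.0
[ 0.5694 -0.0799  0.1949]
plunger_tip 0.82 [272. 110. 294. 128.] 233 [ 0.5042 -0.1451  0.012 ]
gauge 0.64 [214.  46. 367. 198.] 12334 [ 0.5025 -0.1394  0.012 ]
fit [ 0.5023 -0.1406  1.1796] 0.019
(array([ 0.50184661, -0.14268022,  0.06355344]), [np.float64(0.0011094570646381884), np.float64(0.001109457064638214)]) (array([ 0.50001828, -0.13781213,  0.05108358]), [np.float64(0.0008761210546937078), np.float64(0.0008761210546937505)])
```

```bash
python3 -m creep '[[0.3,-0.2,0,0,0.35],[0.6,-0.4,0,0,0.35],[0.7,-0.49,0,0,0.35],[0.7,-0.49,0,0,0.35]]'; python3 g.py
```

```text
clock: 20.65
position: [0.5425, -0.1238, 0.1963]
tool_rot: [-3.141, 0.0, -2.742]
force: [0.6, 0.5, -3.6]
grip_width: 0.0393
finger_force: 72.0
[ 0.5425 -0.1238  0.1963]
plunger_tip 0.61 [314. 168. 334. 184.] 257 [ 0.5092 -0.1375  0.012 ]
gauge 0.58 [247.  96. 398. 243.] 11911 [ 0.5017 -0.1409  0.012 ]
fit [ 0.5021 -0.1408  1.1882] 0.024
```

View pics/g.png

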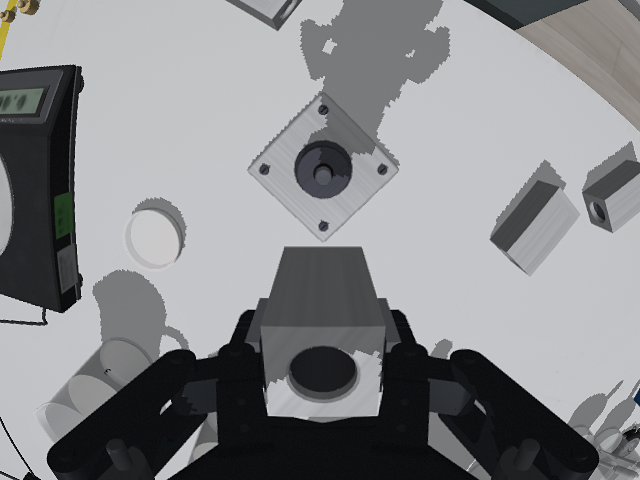

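```bash
python3 -m creep '[[0.4,0,0,0,0.35],[0.76,0,0,0,0.35],[0.76,0,0.4,0,0.35],[0.76,0,0.8,0,0.35],[0.76,0,1.2,0,0.35]]'; python3 -m creep '[[0,0,0.12,0,0.35],[0,0,0.12,0,0.35]]'
```

```text
clock: 21.42
position: [0.5011, -0.1404, 0.1235]
tool_rot: [-3.142, 0.001, -2.74]
force: [0.9, 0.4, -3.6]
grip_width: 0.0398
finger_force: 72.3
clock: 21.68
position: [0.5008, -0.1407, 0.117]
tool_rot: [3.141, -0.0, -2.741]
force: [-0.5, -0.0, -2.8]
grip_width: 0.0396
finger_force: 72.0
```

```bash
python3 -m creep '[[0,0,0.08,0,0.35],[0,0,0.16,0,0.35],[0,0,0.2,0,0.35],[0,0,0.2,0,0.35]]'; python3 -m creep '[[0,0,0.06,0,0.35],[0,0,0.11,0,0.35],[0,0,0.11,0,0.35]]'
```

```text
clock: 22.18
position: [0.501, -0.141, 0.105]
tool_rot: [-3.141, 0.001, -2.741]
force: [1.1, 0.4, -1.2]
grip_width: 0.0389
finger_force: 72.2
clock: 22.55
position: [0.5009, -0.141, 0.0982]
tool_rot: [-3.141, 0.0, -2.741]
force: [3.1, 0.3, 0.6]
grip_width: 0.0391
finger_force: 72.5
```

```bash
python3 -m creep '[[0,0,0.03,0,0.35],[0,0,0.05,0,0.35],[0,0,0.05,0,0.35],[0,0,0.05,0,0.35]]'; python3 -m creep '[[0,0,0.03,0,0.35],[0,0,0.03,0,0.35],[0,0,0.03,0,0.35]]'
```

```text
clock: 23.05
position: [0.5008, -0.141, 0.0954]
tool_rot: [-3.141, 0.0, -2.741]
force: [2.7, -1.6, 1.7]
grip_width: 0.0395
finger_force: 72.6
clock: 23.42
position: [0.5011, -0.141, 0.0947]
tool_rot: [-3.141, 0.001, -2.741]
force: [-2.4, 1.4, 29.0]
grip_width: 0.0394
finger_force: 76.3
```

```bash
python3 -m creep '[[0,0,-0.1,0,0.35],[0,0,-0.5,0,0.35],[0,0,-1.1,0,0.35],[0,0,-1.7,0,0.35],[0,0,-2.2,0,0.35]]'; python3 -m creep '[[0,0,0,0,0.35],[0,0,0,0,0.35],[0,0,0,0,0.35],[0,0,0,0,0.35]]'
python3 - <<'E'
from h import *
cv2.imwrite("pics/f.png",np.hstack([cv2.resize(grab_frame("side")[100:300,200:400],(400,400)),cv2.resize(grab_frame("scene")[100:300,240:440],(400,400))]))
E
```

```text
clock: 24.05
position: [0.4997, -0.1409, 0.2263]
tool_rot: [3.141, -0.001, -2.741]
force: [0.4, -0.7, -3.4]
grip_width: 0.039
finger_force: 72.0
clock: 24.55
position: [0.5003, -0.1409, 0.2247]
tool_rot: [3.141, -0.001, -2.741]
force: [0.7, -0.2, -3.5]
grip_width: 0.0396
finger_force: 72.3
```

View pics/f.png

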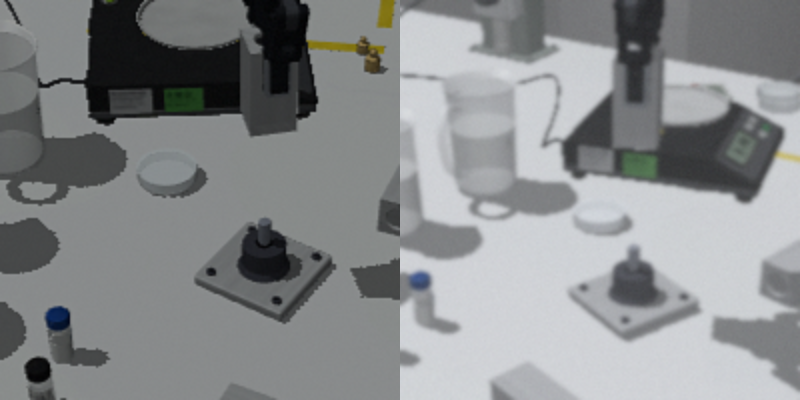

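The block is held upright about 17 cm above the worktop at the lower end. The plunger has sprung back, and the vials and dish are untouched.

```bash
python3 -c "
from workcell import bot
print(bot.job_done())"
```

```text
the job is handed in; nothing more can be done
None
```

Done and handed in: the block was stood bore-up and its lower end pressed on the plunger until the wrist force jumped to 29 N at full-stroke height, so that end is the closed one. It is now held still and upright about 17 cm above the worktop, with the vials and dish untouched.

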